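# Roll-test two brass vise stems and reject the bent one

## Robot

A 6-joint arm with a two-finger parallel gripper is mounted at the origin on the work surface. World frame = base frame: x ahead of the robot, y to its left, z up, the work surface at z = 0. Lengths are in m, angles in rad, forces in N, time in s.
With the tool pointing down it reaches from about 0.375 to 0.975 m from the base axis. Payload 3.8 kg.
Tool frame: the origin (TCP) lies where the fingers leave the gripper's body, on its centre line; the fingertips stand 73 mm ahead of it and the grasp point (between the pads) lies 54 mm ahead of it; z points along the fingers, y is the line along which they close (so a half turn about z gives the same grasp; the last joint's range is limited). The gripper opens to 85 mm and grips with 20 to 120 N. Pads are 22 mm wide; open, the fingers measure 114 mm over their backs; the gripper's body (76 mm by 85 mm) begins 54 mm behind the grasp point. The pads swing forward as they close: fully open they stand 13 mm farther back than shut.
Start: joints at [1.301, 0.264, 1.604, -0, 1.274, -0.037], TCP at [0.156, 0.657, 0.304] pointing down, gripper open.
Joint ranges: [-2.63, 2.63], [-0.94, 2.18], [0.31, 2.57], [-1.31, 4.45], [0, 2.66], [-2.55, 2.55]. Speed limits (rad/s): [2.57, 2.57, 3.14, 3.14, 3.14, 3.14].

## Interface

Orientations are given as a rotation vector (axis times angle).
In Python, from workcell import read_state, viewer, bot gives the robot as it stands.
- The arm moves only by the tool jog_arm, never from a script. Its argument "increments" is a list that holds one entry, the list of rows, each a list of 7 numbers: the shift along the tool's x, y, z in units of 30 mm (1.0 is 30 mm), then the turn, a rotation vector about the tool's x, y, z in units of 6 degrees (1.0 is 6 degrees), then the opening, from -1 (shut) to 1 (fully open). A call has exactly 5 rows; each row shifts and turns the commanded pose from where the row before left it, along the tool's axes as they then stand; what a row does not reach is not made up. A row lasts 1/12 s, in which the tool goes at most 41.7 mm and 7.16 degrees, less where a joint would pass 70% of its speed; a pose out of reach is approached as far as the arm can. A call is refused whole if a number of a shift passes 1 or a number of a turn 1, either way. A call with a gripper value outside its range is refused whole. The fingers move at their own pace and stop on an object; "force" is the grip in N (left out, the last holds). Time passes only in rows, so rows that do not move let the fingers close, or fill a call up. It gives the time, the measured TCP pose, the force, the opening and the grip force at its end, in the units of the state.
- read_state(): the state, without advancing time (a new reading comes with each control period).
- viewer.read_camera(name): name is "scene" or "side" or "wrist"; returns (picture, depth): 420x560x3 uint8, blue, green, red; 420x560 float32, m along the optical axis (not along the pixel's ray), 0 where there is no reading.
- viewer.camera_params(name): a dict with "fx", "fy", "cx", "cy" (pixels), "R" (3x3) and "t" (3): a world point X has camera coordinates R X + t; the wrist camera has in their place "hand_eye" (4x4, takes a point from camera to tool coordinates, whose origin is the TCP and whose axes are the flange's). Camera axes: x right, y down, z forward; pixel columns grow to the right and rows downward; lengths in m; the calibration is good to about 2 mm. A picture is of the moment at which its call begins: read the wrist's pose just before it. camera_params takes no time and is no camera call.
- bot.finish_job(): hands the job in; it is judged then, once.
The state is a dict: "time": time; "q": joint angles; "joint_vel": joint speeds; "joint_torque": joint torques, N m; "tool_pos": TCP position; "tcp_rot": TCP orientation; "wrist_force": force on the tool from outside, world axes, zero at the start; "torque": the same for the moment, N m; "width": opening from 0.0 (shut) to 1.0 (fully open); "grip_force": force on a finger pad.
Only numpy, scipy, OpenCV 4.12 (cv2) and the standard library are available. Lean on these libraries where they do the work, as an engineer would, in place of code of your own. Each camera call takes 0.05 s, during which the arm holds its last target. There are 200 camera calls.

## Task

One of the two brass stems on the aluminium plate is bent: take the wooden rolling block by its rib, press it flat on each stem in turn and roll that stem across the plate for a full turn in one go (about 50 mm), pressing only lightly and giving way where it rides up, so that the load on the soft plate never goes above 11 N. Then stand the block back on the bench clear of the plate and the tray, lay the stem that wobbled in the red tray, and leave the straight stem on the plate. Leave the thread spool, the jar and the brush alone.

Things in the scene. Friction and masses are not known exactly. Their poses are not given: they have to be found in the camera images.
- stem_a: A hollow brass stem, 16 mm in diameter, 120 mm long over its round ends, 100 g; origin midway along its centre line, x along it, lying roughly along the plate's x. It stays where it is left. This one or the other is the bent one: its middle stands 3.5 mm out of line with its ends and it rests with the bend sideways; rolled under the block it rises and falls 3.5 mm twice in every turn, a straight one stays level.
- stem_b: The other hollow brass stem, 16 mm in diameter, 120 mm long over its round ends, 100 g; origin midway along its centre line, x along it, lying roughly along the plate's x. It stays where it is left. One of the two is straight, the other bent in the middle by 3.5 mm (see the first); at a glance they look alike.
- plate: Flat aluminium plate, 150 (x) by 300 (y) by 6 mm, origin at the centre of its top face, 30 mm above the bench, z up. On rubber mounts: it sinks without tilting, about 1 mm for every 5 N after the first 1 to 3 N, 9 mm at most. Stems roll along its y; the block may overhang both ends. A stem pressing on it with more than 11 N spoils it.
- block: Wooden rolling block on the bench beside the plate: board 100 (x) by 90 (y) by 10 mm, origin at the centre of its flat underside; grip rib on top, 60 mm along x, 18 mm thick (y), its top 52 mm above the underside. 160 g. Grip across the 18 mm; use it with x along the stem. It travels twice as far as the stem it rolls: start with the stem near its leading edge.
- tray: Fixed red open tray for rejects, on the other side of the plate: 160 mm (x) by 100 mm (y) by 30 mm high, walls and floor 4 mm; origin at the centre of its underside, on the bench. A stem lies in it along its x axis.
- spool: Bystander: thread spool, 32 mm across, 40 mm tall, origin under its centre; leave it alone.
- jar: Bystander: small jar, 44 mm across, 55 mm tall, origin under its centre; leave it alone.
- brush: Bystander: flat brush 160 mm long lying on the bench beyond the plate; leave it alone.
Not all that is in view belongs to the job. Leave any black or pink look-alike of the stem_a alone.

How it is judged:
By the outcome, as a careful person would: the job done as asked, in the order asked, and still so for the second after the job is handed in, with the robot touching nothing.
It also fails if it takes over 72 s, if anything falls off the work surface, if the arm or the gripper's body presses on something with over 40 N, if the wrist force passes 120 N, or if a joint passes its speed limit or range.

## Working session

There is one attempt and no reset: what is moved stays moved. The work goes in short steps, Python scripts to look and compute and a tool call to move; the robot and the scene stay as the last step left them, time stands still between calls to the robot, and variables do not carry over. Pictures are saved under pics/ and viewed, at most 10 in all, crops included, and the job is handed in when it is done.

Besides the shell and the picture viewer there is one more tool, called after "Call:" as name(argument=value, ...), one argument or row to a line, values as JSON. jog_arm: Moves the arm, as the interface text tells. Its arguments: {"type":"object","properties":{"increments":{"type":"array","items":{"type":"array","items":{"type":"array","items":{"type":"number"}}}},"force":{"type":"number"}},"required":["increments"]}

```bash
mkdir -p pics; cat > h.py <<'E'
import numpy as np, cv2
from scipy.spatial.transform import Rotation as Ro
from workcell import read_state, viewer, bot
def world(name,dep,st=None):
    p=viewer.camera_params(name); v,u=np.mgrid[0:420,0:560]
    P=np.stack([(u-p['cx'])/p['fx']*dep,(v-p['cy'])/p['fy']*dep,dep],-1)
    if name=='wrist':
        H=np.array(p['hand_eye']); P=P@H[:3,:3].T+H[:3,3]
        return P@Ro.from_rotvec(st['tcp_rot']).as_matrix().T+np.array(st['tool_pos'])
    R=np.array(p['R']); return (P-np.array(p['t']))@R
E
python3 - <<'E'
from h import *
s=read_state(); print(s)
for n in ['scene','side']:
    im,d=viewer.read_camera(n); cv2.imwrite(f'pics/{n}0.png',im); np.save(f'{n}0.npy',d)
    p=viewer.camera_params(n); print(n, -np.array(p['R']).T@np.array(p['t']), p['fx'])
E
```

```text
{'time': 0.0, 'q': array([ 1.30108802e+00,  2.64754606e-01,  1.60542390e+00, -1.10861409e-05,
        1.27367910e+00, -3.68820656e-02]), 'joint_vel': array([-0.00085657,  0.00022366,  0.00091523,  0.0012893 , -0.00061744,
       -0.00160045]), 'joint_torque': array([-1.53184115e-03, -5.15108442e+01, -3.67315543e+01, -1.52567172e-04,
        1.29704241e-02,  2.42925347e-05]), 'tool_pos': array([0.15557852, 0.65622455, 0.30253391]), 'tcp_rot': array([-0.36485285, -3.11999476,  0.00351821]), 'wrist_force': array([ 0.0734506 , -0.4909561 ,  0.09893891]), 'torque': array([ 0.00095138, -0.02864148, -0.04893251]), 'grip_force': 0.0, 'width': 1.0045097439322208}
scene [ 1.05602733 -0.22035716  1.11013315] 422.4895659161049
side [ 0.14416833 -0.66857279  0.87322925] 482.00255926084446
```

View pics/scene0.png

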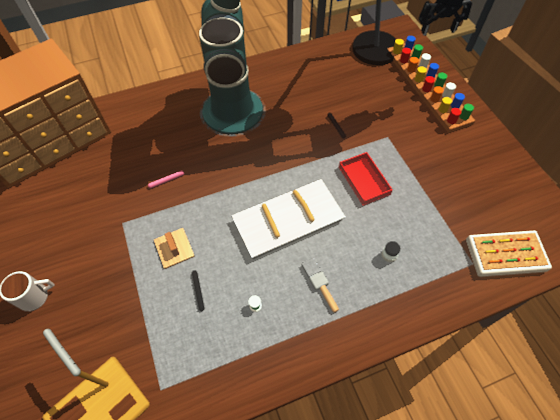

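View pics/side0.png

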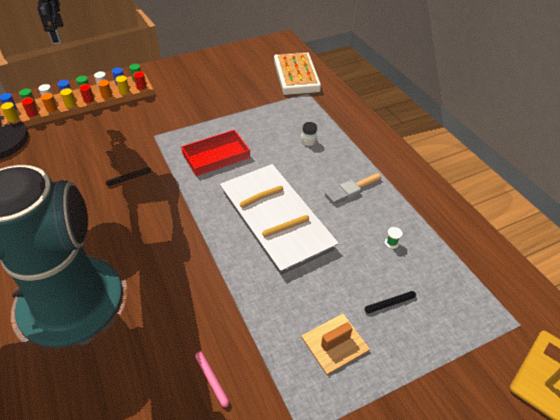

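The scene picture shows the plate at (288,217) with two stems at (271,220) and (304,205). The block is at (173,247), the tray at (365,178), the spool at (255,303), the jar at (391,252) and the brush at (322,288). The black and pink look-alikes are at (197,290) and (165,180). Next I'll measure with depth.

```bash
cat > m.py <<'E'
from h import *
def rep(nm,P):
    P=P[:,:]; r=cv2.minAreaRect((P[:,:2]*1000).astype(np.float32))
    print(nm,len(P),'rect c',np.round(r[0],1),'size',np.round(r[1],1),'ang',round(r[2],1),'z med/max',np.round([np.median(P[:,2]),np.percentile(P[:,2],98)],4))
rois={'scene':dict(plate=(225,175,350,260),block=(148,222,200,272),tray=(335,148,396,206),spool=(243,290,268,318),jar=(378,235,406,270),brush=(300,255,345,315),black=(185,262,210,315)),
'side':dict(plate=(215,160,342,275),block=(295,310,375,378),tray=(178,127,253,177),spool=(382,224,408,252),jar=(298,118,322,150),brush=(322,168,388,206),black=(358,285,422,318))}
for n in rois:
    im=cv2.imread(f'pics/{n}0.png'); d=np.load(f'{n}0.npy'); W=world(n,d)
    hsv=cv2.cvtColor(im,cv2.COLOR_BGR2HSV); ok=d>0
    sat=hsv[...,1]
    print(n)
    def m(k,c,lo,hi):
        x0,y0,x1,y1=rois[n][k]; M=np.zeros_like(ok); M[y0:y1,x0:x1]=1
        P=W[M&ok&c&(W[...,2]>lo)&(W[...,2]<hi)]; return P
    rep('plate',m('plate',sat<60,.024,.036))
    S=(sat>100)
    x0,y0,x1,y1=rois[n]['plate']; M=np.zeros(ok.shape,np.uint8); M[y0:y1,x0:x1]=1
    M&=(S&ok&(W[...,2]>.033)&(W[...,2]<.055)).astype(np.uint8)
    k,L,st,_=cv2.connectedComponentsWithStats(M)
    for i in range(1,k):
        if st[i,4]>60: rep('stem',W[L==i])
    rep('board',m('block',sat>60,.006,.016)); rep('rib',m('block',sat>60,.047,.06))
    rep('tray',m('tray',(sat>150),.024,.04)); rep('spool',m('spool',ok,.034,.06)); rep('jar',m('jar',ok,.045,.07)); rep('brush',m('brush',ok,.006,.06)); rep('black',m('black',hsv[...,2]<70,.008,.05))
E
python3 m.py
```

```text
scene
plate 4142 rect c [487.9  15.9] size [153.4 301.9] ang 4.0 z med/max [0.0299 0.0342]
stem 162 rect c [479.1  69.9] size [113.6  18.2] ang 5.0 z med/max [0.0445 0.0487]
stem 166 rect c [489.4 -39.5] size [111.6  15.1] ang 1.2 z med/max [0.0444 0.0483]
board 790 rect c [ 451.8 -325.3] size [103.3  90.7] ang 4.7 z med/max [0.0098 0.0144]
rib 122 rect c [ 451.8 -325.4] size [58.1 18. ] ang 4.6 z med/max [0.0513 0.0561]
tray 231 rect c [443.2 292.4] size [160.8 102.4] ang 3.2 z med/max [0.0284 0.0332]
spool 113 rect c [ 698.3 -164.1] size [30.6 29.9] ang 28.6 z med/max [0.0397 0.0433]
jar 173 rect c [700.2 238.7] size [39.1 39.2] ang 72.2 z med/max [0.0545 0.0586]
brush 673 rect c [712.4  24.6] size [116.8 153. ] ang 67.7 z med/max [0.0177 0.0235]
black 210 rect c [ 603.9 -296.1] size [ 14.9 113.8] ang 85.1 z med/max [0.0145 0.0192]
side
plate 5483 rect c [484.5  16.9] size [152.1 305.8] ang 4.4 z med/max [0.0289 0.0322]
stem 258 rect c [472.4  69.3] size [117.5  16.2] ang 5.7 z med/max [0.043  0.0467]
stem 296 rect c [483.1 -41. ] size [ 18.2 117. ] ang 88.8 z med/max [0.043  0.0473]
board 1678 rect c [ 476.4 -322.5] size [156.9  90.6] ang 4.2 z med/max [0.0091 0.0127]
rib 280 rect c [ 448.3 -324.7] size [59.1 18.5] ang 3.5 z med/max [0.0506 0.0542]
tray 317 rect c [437.6 293.6] size [161.7 104.4] ang 3.1 z med/max [0.0276 0.0318]
spool 126 rect c [ 694.4 -163.5] size [31.2 30.3] ang 42.3 z med/max [0.0389 0.0428]
jar 134 rect c [696.8 242. ] size [41.7 40.1] ang 29.4 z med/max [0.053  0.0569]
brush 659 rect c [709.2  22.5] size [160.   43.5] ang 5.3 z med/max [0.0165 0.0214]
black 341 rect c [ 597.6 -295.7] size [ 14.5 117.7] ang 84.6 z med/max [0.0134 0.0173]
```

Scene and side agree to about 4 mm, and the heights and sizes match the given ones. The block is at (450,-325) mm, yaw about 4.3°. The stems are at (476,70) and (486,-40), and the tray is at (440,293). I'll turn the tool by about -17.4° and travel over to the block.

Call:
jog_arm(
  increments=[
    [[-0.7,-0.7,0,0,0,-0.58,1],[-0.7,-0.7,0,0,0,-0.58,1],[-0.7,-0.7,0,0,0,-0.58,1],[-0.7,-0.7,0,0,0,-0.58,1],[-0.7,-0.7,0,0,0,-0.58,1]],
  ],
)

```text
time: 0.52
tool_pos: [0.2482, 0.5397, 0.3032]
tcp_rot: [0.117, -3.139, 0.002]
wrist_force: [0.3, -0.0, 0.7]
width: 1.001
grip_force: 0.0
```

Call:
jog_arm(
  increments=[
    [[-0.57,-0.88,0,0,0,0,1],[-0.57,-0.88,0,0,0,0,1],[-0.57,-0.88,0,0,0,0,1],[-0.57,-0.88,0,0,0,0,1],[-0.57,-0.88,0,0,0,0,1]],
  ],
)

```text
time: 0.93
tool_pos: [0.3431, 0.414, 0.3034]
tcp_rot: [0.112, -3.139, 0.001]
wrist_force: [0.2, 0.3, -0.8]
width: 1.003
grip_force: 0.0
```

Call:
jog_arm(
  increments=[
    [[-0.57,-0.88,0,0,0,0,1],[-0.57,-0.88,0,0,0,0,1],[-0.57,-0.88,0,0,0,0,1],[-0.57,-0.88,0,0,0,0,1],[-0.57,-0.88,0,0,0,0,1]],
  ],
)

```text
time: 1.35
tool_pos: [0.4377, 0.2884, 0.3034]
tcp_rot: [0.111, -3.139, 0.0]
wrist_force: [-0.2, 0.6, -0.3]
width: 1.002
grip_force: 0.0
```

Call:
jog_arm(
  increments=[
    [[0.06,-0.9,0.3,0,0,0,1],[0.06,-0.9,0.3,0,0,0,1],[0.06,-0.9,0.3,0,0,0,1],[0.06,-0.9,0.3,0,0,0,1],[0.06,-0.9,0.3,0,0,0,1]],
  ],
)

```text
time: 1.77
tool_pos: [0.4374, 0.1533, 0.258]
tcp_rot: [0.111, -3.139, 0.0]
wrist_force: [0.7, 0.3, 0.3]
width: 1.001
grip_force: 0.0
```

Call:
jog_arm(
  increments=[
    [[0.06,-0.9,0.3,0,0,0,1],[0.06,-0.9,0.3,0,0,0,1],[0.06,-0.9,0.3,0,0,0,1],[0.06,-0.9,0.3,0,0,0,1],[0.06,-0.9,0.3,0,0,0,1]],
  ],
)

```text
time: 2.18
tool_pos: [0.4379, 0.0181, 0.2132]
tcp_rot: [0.111, -3.139, -0.0]
wrist_force: [0.9, 0.6, -0.4]
width: 1.004
grip_force: 0.0
```

Call:
jog_arm(
  increments=[
    [[0.06,-0.9,0.2,0,0,0,1],[0.06,-0.9,0.2,0,0,0,1],[0.06,-0.9,0.2,0,0,0,1],[0.06,-0.9,0.2,0,0,0,1],[0.06,-0.9,0.2,0,0,0,1]],
  ],
)

```text
time: 2.6
tool_pos: [0.4385, -0.1172, 0.1833]
tcp_rot: [0.111, -3.139, -0.0]
wrist_force: [0.3, -0.2, 0.2]
width: 0.999
grip_force: 0.0
```

Call:
jog_arm(
  increments=[
    [[0.06,-0.9,0,0,0,0,1],[0.06,-0.9,0,0,0,0,1],[0.06,-0.9,0,0,0,0,1],[0.06,-0.9,0,0,0,0,1],[0.06,-0.9,0,0,0,0,1]],
  ],
)

```text
time: 3.02
tool_pos: [0.4391, -0.2524, 0.1835]
tcp_rot: [0.111, -3.139, -0.001]
wrist_force: [0.1, -0.4, 1.1]
width: 1.0
grip_force: 0.0
```

Call:
jog_arm(
  increments=[
    [[-0.04,-0.6,0.2,0,0,0,1],[-0.04,-0.6,0.2,0,0,0,1],[-0.04,-0.6,0.2,0,0,0,1],[-0.04,-0.6,0.2,0,0,0,1],[-0.04,-0.05,0,0,0,0,1]],
  ],
)

```text
time: 3.43
tool_pos: [0.4504, -0.3261, 0.1585]
tcp_rot: [0.109, -3.138, -0.0]
wrist_force: [0.8, 0.9, 1.0]
width: 0.998
grip_force: 0.0
```

```bash
python3 - <<'E'
from h import *
s=read_state(); im,d=viewer.read_camera('wrist'); print(s['tool_pos'])
cv2.imwrite('pics/w1.png',im); W=world('wrist',d,s)
b=cv2.cvtColor(im,cv2.COLOR_BGR2HSV)
for nm,lo,hi in [('rib',.046,.058),('board',.006,.016)]:
    M=(d>0)&(W[...,2]>lo)&(W[...,2]<hi)&(b[...,1]>60)&(abs(W[...,0]-.45)<.09)&(abs(W[...,1]+.325)<.08)
    P=W[M]; r=cv2.minAreaRect((P[:,:2]*1000).astype(np.float32)); print(nm,len(P),r,np.median(P[:,2]))
E
```

```text
[ 0.45041059 -0.32613581  0.15849754]
rib 3426 ((449.9797058105469, -325.2985534667969), (60.3536376953125, 17.96811866760254), 4.463333606719971) 0.051290949415989794
board 16704 ((450.1383972167969, -325.4167785644531), (100.4052505493164, 89.97073364257812), 4.167253017425537) 0.009507053204476243
```

View pics/w1.png

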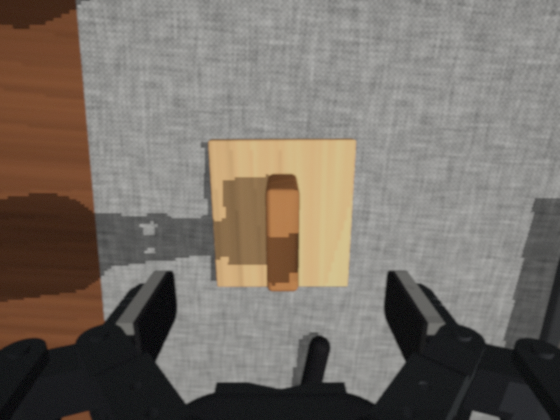

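The wrist view shows the rib centred between the fingers at (282,232). It measures (450,-325.3) at yaw 4.3°. I'll descend and grip.

Call:
jog_arm(
  increments=[
    [[0,0.03,0.6,0,0,0,1],[0,0,0.6,0,0,0,1],[0,0,0.6,0,0,0,1],[0,0,0.4,0,0,0,1],[0,0,0.1,0,0,0,1]],
  ],
)

```text
time: 3.9
tool_pos: [0.4493, -0.3212, 0.0885]
tcp_rot: [0.112, -3.136, -0.005]
wrist_force: [-0.4, 0.3, -1.5]
width: 0.999
grip_force: 0.0
```

Call:
jog_arm(
  increments=[
    [[0,0,0,0,0,0,-1],[0,0,0,0,0,0,-1],[0,0,0,0,0,0,-1],[0,0,0,0,0,0,-1],[0,0,0,0,0,0,-1]],
  ],
  force=70,
)

```text
time: 4.32
tool_pos: [0.4514, -0.3236, 0.092]
tcp_rot: [-0.111, 3.138, -0.002]
wrist_force: [0.3, 0.1, -1.0]
width: 0.297
grip_force: 0.0
```

Call:
jog_arm(
  increments=[
    [[0,0,0,0,0,0,-1],[0,0,0,0,0,0,-1],[0,0,0,0,0,0,-1],[0,0,0,0,0,0,-1],[0,0,0,0,0,0,-1]],
  ],
)

```text
time: 4.73
tool_pos: [0.4516, -0.3239, 0.092]
tcp_rot: [-0.111, 3.138, -0.002]
wrist_force: [0.3, -0.6, 5.3]
width: 0.202
grip_force: 69.3
```

```bash
python3 - <<'E'
from h import *
for n,(x0,y0,x1,y1) in dict(scene=(225,175,350,260),side=(215,160,342,275)).items():
    im=cv2.imread(f'pics/{n}0.png'); d=np.load(f'{n}0.npy'); W=world(n,np.where(d>0,d,1))
    p=viewer.camera_params(n); C=-np.array(p['R']).T@np.array(p['t'])
    X=C+(W-C)*((.040-C[2])/(W[...,2]-C[2]))[...,None]   # ray onto plane near stem mid-height
    hsv=cv2.cvtColor(im,cv2.COLOR_BGR2HSV); M=np.zeros(d.shape,np.uint8); M[y0:y1,x0:x1]=1
    M&=(hsv[...,1]>110).astype(np.uint8); k,L,st,_=cv2.connectedComponentsWithStats(M)
    for i in range(1,k):
        if st[i,4]<60: continue
        P=X[L==i][:,:2]*1000
        a=np.degrees(np.arctan(np.polyfit(P[:,0],P[:,1],1)[0])); q=np.polyfit(P[:,0]-P[:,0].mean(),P[:,1],2)
        mid=(P[:,0].min()+P[:,0].max())/2
        print(n,st[i,4],'mid x',mid,'cent',P.mean(0),'ang',a,'len',np.ptp(P[:,0]),'sag(mm)',-q[0]*55**2)
E
```

```text
scene 325 mid x 312.616763052981 cent [320.09244571 -76.49158956] ang 47.645429066859144 len 48.930607940649736 sag(mm) -3.7695951683257043
scene 157 mid x 476.35900363258986 cent [476.95223298  69.7497008 ] ang 4.938103503074726 len 116.16069748058749 sag(mm) 3.5606070286366016
scene 161 mid x 487.60951555691236 cent [488.55388017 -39.48814007] ang 0.6505889479384995 len 115.27441183777381 sag(mm) -0.26115761269096743
side 150 mid x 443.3114276870881 cent [435.61753504 215.34172415] ang -6.674327327064353 len 75.33004537616574 sag(mm) 17.308321737739202
side 253 mid x 472.2332235750482 cent [471.59641482  69.45307959] ang 5.322018645123939 len 115.76114139323653 sag(mm) 3.1334405584431857
side 292 mid x 483.62371219718034 cent [482.55452818 -39.81593481] ang 0.99621105331525 len 116.19451010263293 sag(mm) -0.2212809809984597
```

Call:
jog_arm(
  increments=[
    [[0,0,-0.4,0,0,0,-1],[0,0,-0.5,0,0,0,-1],[0,0,-0.5,0,0,0,-1],[0,0,-0.5,0,0,0,-1],[0,0,-0.4,0,0,0,-1]],
  ],
)

```text
time: 5.15
tool_pos: [0.4506, -0.323, 0.161]
tcp_rot: [0.111, -3.139, -0.0]
wrist_force: [-0.3, 0.0, -1.4]
width: 0.203
grip_force: 68.4
```

Call:
jog_arm(
  increments=[
    [[0,0,0,0,0,0,-1],[0,0,0,0,0,0,-1],[0,0,0,0,0,0,-1],[0,0,0,0,0,0,-1],[0,0,0,0,0,0,-1]],
  ],
)

```text
time: 5.57
tool_pos: [0.4501, -0.3227, 0.1586]
tcp_rot: [0.111, -3.138, -0.002]
wrist_force: [0.8, -0.1, -1.8]
width: 0.205
grip_force: 68.5
```

From the images, the +y stem sags about 3.4 mm, so it's probably the bent one, and the −y stem is straight. Rolling will confirm it. I'll carry the block over to the −y stem first.

Call:
jog_arm(
  increments=[
    [[-0.13,0.5,0,0,0,0,-1],[-0.13,0.74,0,0,0,0,-1],[-0.13,0.75,0,0,0,0,-1],[-0.13,0.75,0,0,0,0,-1],[-0.13,0.75,0,0,0,0,-1]],
  ],
)

```text
time: 5.98
tool_pos: [0.4623, -0.2163, 0.159]
tcp_rot: [0.11, -3.138, -0.001]
wrist_force: [1.1, -0.0, -0.2]
width: 0.204
grip_force: 68.5
```

Call:
jog_arm(
  increments=[
    [[-0.13,0.75,0,0,0,0.11,-1],[-0.13,0.75,0,0,0,0.11,-1],[-0.13,0.75,0,0,0,0.11,-1],[-0.13,0.75,0,0,0,0.11,-1],[-0.13,0.75,0,0,0,0.11,-1]],
  ],
)

```text
time: 6.4
tool_pos: [0.4764, -0.1029, 0.1591]
tcp_rot: [0.02, -3.14, -0.001]
wrist_force: [0.2, -0.2, -0.5]
width: 0.202
grip_force: 68.5
```

Call:
jog_arm(
  increments=[
    [[-0.13,0.75,0,0,0,0,-1],[-0.13,0.75,0,0,0,0,-1],[-0.13,0.75,0,0,0,0,-1],[-0.13,0.5,0,0,0,0,-1],[-0.13,0.35,0,0,0,0,-1]],
  ],
)

```text
time: 6.82
tool_pos: [0.4948, -0.0093, 0.1592]
tcp_rot: [0.023, -3.14, -0.001]
wrist_force: [0.1, -0.3, -1.3]
width: 0.199
grip_force: 68.6
```

Call:
jog_arm(
  increments=[
    [[0,0,0,0,0,0,-1],[0,0,0,0,0,0,-1],[0,0,0,0,0,0,-1],[0,0,0,0,0,0,-1],[0,0,0,0,0,0,-1]],
  ],
)

```text
time: 7.23
tool_pos: [0.495, -0.0117, 0.1598]
tcp_rot: [0.019, -3.141, 0.0]
wrist_force: [-0.2, -1.0, -1.1]
width: 0.2
grip_force: 68.6
```

```bash
python3 - <<'E'
from h import *
fs=[]
for i in range(3):
    s=read_state(); fs.append(s['wrist_force']); 
    im,d=viewer.read_camera('side')
print(s['tool_pos'],s['tcp_rot'],fs); cv2.imwrite('pics/s2.png',im); np.save('s2.npy',d)
W=world('side',d); hsv=cv2.cvtColor(im,cv2.COLOR_BGR2HSV)
E
```

```text
[ 0.49508459 -0.01149448  0.1598726 ] [ 1.92862265e-02 -3.14142232e+00  1.56818368e-04] [array([-0.2458055 , -0.95057134, -1.08639675]), array([ 0.15294503,  0.67542816, -1.86237816]), array([-0.0198751 , -0.27324869, -1.34835035])]
```

View pics/s2.png

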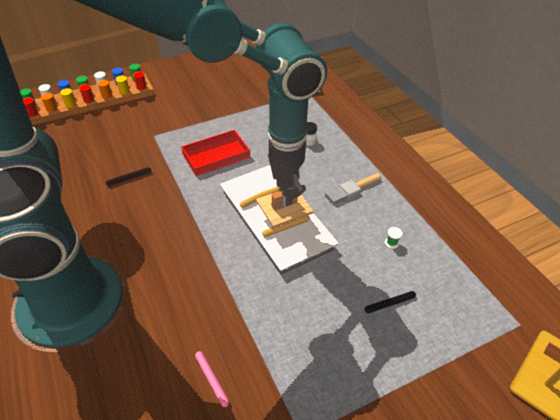

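The block sits level at (283,205) between the stems, clear of both. I'll trim x and come down.

Call:
jog_arm(
  increments=[
    [[0.1,0.05,0.1,0,0,0,-1],[0.1,0.05,0.2,0,0,0,-1],[0.08,0,0.15,0,0,0,-1],[0,0,0.1,0,0,0,-1],[0,0,0,0,0,0,-1]],
  ],
)

```text
time: 7.8
tool_pos: [0.4856, -0.0078, 0.142]
tcp_rot: [0.021, -3.139, -0.0]
wrist_force: [0.7, -0.5, -1.4]
width: 0.201
grip_force: 68.6
```

Call:
jog_arm(
  increments=[
    [[0,0,0.02,0,0,0,-1],[0,0,0.02,0,0,0,-1],[0,0,0.02,0,0,0,-1],[0,0,0,0,0,0,-1],[0,0,0,0,0,0,-1]],
  ],
)

```text
time: 8.22
tool_pos: [0.4869, -0.008, 0.1417]
tcp_rot: [-0.021, 3.141, -0.0]
wrist_force: [-0.3, 0.5, -1.2]
width: 0.202
grip_force: 68.6
```

Call:
jog_arm(
  increments=[
    [[0,0,0.02,0,0,0,-1],[0,0,0.02,0,0,0,-1],[0,0,0.02,0,0,0,-1],[0,0,0,0,0,0,-1],[0,0,0,0,0,0,-1]],
  ],
)

```text
time: 8.63
tool_pos: [0.4867, -0.008, 0.1397]
tcp_rot: [0.021, -3.141, 0.0]
wrist_force: [-0.2, 0.1, -1.9]
width: 0.201
grip_force: 68.6
```

```bash
python3 -c "
from workcell import *; s=read_state(); print(s['tool_pos'],s['wrist_force'],s['torque'])"
```

```text
[ 0.4866791  -0.00797847  0.13971012] [-0.15583087  0.12341357 -1.893124  ] [ 0.07720882 -0.01226788  0.0305709 ]
```

Call:
jog_arm(
  increments=[
    [[0,0,0.02,0,0,0,-1],[0,0,0.02,0,0,0,-1],[0,0,0.01,0,0,0,-1],[0,0,0,0,0,0,-1],[0,0,0,0,0,0,-1]],
  ],
)

```text
time: 9.05
tool_pos: [0.4867, -0.008, 0.1382]
tcp_rot: [0.021, -3.141, 0.0]
wrist_force: [-0.2, 0.2, -1.2]
width: 0.201
grip_force: 68.6
```

Call:
jog_arm(
  increments=[
    [[0,0,0.01,0,0,0,-1],[0,0,0.01,0,0,0,-1],[0,0,0.01,0,0,0,-1],[0,0,0,0,0,0,-1],[0,0,0,0,0,0,-1]],
  ],
)

```text
time: 9.47
tool_pos: [0.4869, -0.008, 0.1376]
tcp_rot: [-0.021, 3.141, -0.0]
wrist_force: [-1.0, -0.2, 1.1]
width: 0.203
grip_force: 69.0
```

Call:
jog_arm(
  increments=[
    [[0,0,0.01,0,0,0,-1],[0,0,0,0,0,0,-1],[0,0,0,0,0,0,-1],[0,0,0,0,0,0,-1],[0,0,0,0,0,0,-1]],
  ],
)

```text
time: 9.88
tool_pos: [0.4869, -0.008, 0.1373]
tcp_rot: [-0.021, 3.141, -0.0]
wrist_force: [-2.5, -0.8, 3.9]
width: 0.196
grip_force: 69.3
```

```bash
python3 -c "
from workcell import *
for i in range(3):
    s=read_state(); print(s['tool_pos'],s['wrist_force'],s['torque']); viewer.read_camera('side')"
```

```text
[ 0.48687049 -0.00798308  0.13727153] [-2.48360493 -0.80195948  3.92051497] [-0.14014232  0.25428717 -0.06817606]
[ 0.48686079 -0.00798494  0.13724247] [-0.29570793 -0.24095674  3.71895008] [-0.11769428  0.22620191 -0.0341546 ]
[ 0.48684362 -0.00799738  0.13720891] [-1.74038927  0.34136854  2.79626612] [-0.09909676  0.21653546 -0.00817029]
```

Contact is about 4.8 N. Rolling toward −y, gently at first.

Call:
jog_arm(
  increments=[
    [[0,-0.05,0,0,0,0,-1],[0,-0.05,0,0,0,0,-1],[0,-0.05,0,0,0,0,-1],[0,-0.05,0,0,0,0,-1],[0,-0.05,0,0,0,0,-1]],
  ],
)

```text
time: 10.45
tool_pos: [0.4869, -0.0157, 0.1372]
tcp_rot: [-0.021, 3.141, -0.0]
wrist_force: [-1.2, 0.2, 3.6]
width: 0.206
grip_force: 69.4
```

Call:
jog_arm(
  increments=[
    [[0,-0.06,0,0,0,0,-1],[0,-0.06,0,0,0,0,-1],[0,-0.06,0,0,0,0,-1],[0,-0.06,0,0,0,0,-1],[0,-0.06,0,0,0,0,-1]],
  ],
)

```text
time: 10.87
tool_pos: [0.4871, -0.0247, 0.1371]
tcp_rot: [-0.021, 3.141, -0.0]
wrist_force: [-1.1, 0.4, 3.4]
width: 0.198
grip_force: 69.4
```

It stayed level at about 60° of roll, so this stem looks straight. I'll finish the turn.

Call:
jog_arm(
  increments=[
    [[0,-0.1,0,0,0,0,-1],[0,-0.1,0,0,0,0,-1],[0,-0.1,0,0,0,0,-1],[0,-0.1,0,0,0,0,-1],[0,-0.1,0,0,0,0,-1]],
  ],
)

```text
time: 11.28
tool_pos: [0.4872, -0.0398, 0.1371]
tcp_rot: [-0.021, 3.141, -0.0]
wrist_force: [0.1, -1.9, 4.1]
width: 0.202
grip_force: 69.4
```

Call:
jog_arm(
  increments=[
    [[0,-0.1,0,0,0,0,-1],[0,-0.1,0,0,0,0,-1],[0,-0.1,0,0,0,0,-1],[0,-0.1,0,0,0,0,-1],[0,-0.1,0,0,0,0,-1]],
  ],
)

```text
time: 11.7
tool_pos: [0.4874, -0.0548, 0.1371]
tcp_rot: [-0.021, 3.141, -0.0]
wrist_force: [-0.8, 0.5, 3.3]
width: 0.201
grip_force: 69.4
```

Call:
jog_arm(
  increments=[
    [[0,-0.1,0,0,0,0,-1],[0,-0.1,0,0,0,0,-1],[0,-0.1,0,0,0,0,-1],[0,-0.1,0,0,0,0,-1],[0,-0.1,0,0,0,0,-1]],
  ],
)

```text
time: 12.12
tool_pos: [0.4876, -0.0697, 0.1371]
tcp_rot: [-0.021, 3.141, 0.0]
wrist_force: [0.0, 0.2, 4.3]
width: 0.198
grip_force: 69.4
```

Call:
jog_arm(
  increments=[
    [[0,-0.1,0,0,0,0,-1],[0,-0.1,0,0,0,0,-1],[0,-0.1,0,0,0,0,-1],[0,-0.1,0,0,0,0,-1],[0,-0.1,0,0,0,0,-1]],
  ],
)

```text
time: 12.53
tool_pos: [0.4878, -0.0847, 0.1371]
tcp_rot: [-0.021, 3.141, 0.0]
wrist_force: [-1.9, -0.1, 4.2]
width: 0.198
grip_force: 69.4
```

Call:
jog_arm(
  increments=[
    [[0,-0.1,0,0,0,0,-1],[0,-0.1,0,0,0,0,-1],[0,-0.1,0,0,0,0,-1],[0,-0.1,0,0,0,0,-1],[0,-0.1,0,0,0,0,-1]],
  ],
)

```text
time: 12.95
tool_pos: [0.488, -0.0998, 0.1371]
tcp_rot: [-0.021, 3.141, -0.0]
wrist_force: [-1.8, -0.2, 3.9]
width: 0.199
grip_force: 69.4
```

Call:
jog_arm(
  increments=[
    [[0,-0.1,0,0,0,0,-1],[0,-0.1,0,0,0,0,-1],[0,-0.1,0,0,0,0,-1],[0,-0.1,0,0,0,0,-1],[0,-0.08,0,0,0,0,-1]],
  ],
)

```text
time: 13.37
tool_pos: [0.4882, -0.1142, 0.1371]
tcp_rot: [-0.021, 3.141, -0.0]
wrist_force: [-0.6, 0.4, 3.2]
width: 0.203
grip_force: 69.4
```

Stem −y rolled 53 mm, more than a full turn, with z constant at 0.1371, so it's straight. I'll lift and go to the +y stem.

Call:
jog_arm(
  increments=[
    [[0,0,-0.1,0,0,0,-1],[0,0,-0.2,0,0,0,-1],[0,0,-0.3,0,0,0,-1],[0,0,-0.2,0,0,0,-1],[0,0,0,0,0,0,-1]],
  ],
)

```text
time: 13.78
tool_pos: [0.4892, -0.114, 0.1629]
tcp_rot: [-0.021, 3.139, -0.001]
wrist_force: [0.5, -1.1, -0.6]
width: 0.2
grip_force: 68.6
```

Call:
jog_arm(
  increments=[
    [[0.02,0.4,0,0,0,0,-1],[0.02,0.6,0,0,0,0,-1],[0.02,0.6,0,0,0,0,-1],[0.02,0.6,0,0,0,0,-1],[0.02,0.6,0,0,0,0,-1]],
  ],
)

```text
time: 14.2
tool_pos: [0.4834, -0.0284, 0.1608]
tcp_rot: [0.021, -3.141, -0.001]
wrist_force: [0.7, -0.1, -2.0]
width: 0.202
grip_force: 68.7
```

Call:
jog_arm(
  increments=[
    [[0.03,0.6,0,0,0,0,-1],[0.03,0.6,0,0,0,0,-1],[0.03,0.6,0,0,0,0,-1],[0.03,0.4,0,0,0,0,-1],[0.03,0.18,0,0,0,0,-1]],
  ],
)

```text
time: 14.62
tool_pos: [0.478, 0.0433, 0.1608]
tcp_rot: [0.024, -3.141, -0.001]
wrist_force: [0.2, -0.2, -1.8]
width: 0.201
grip_force: 68.7
```

Call:
jog_arm(
  increments=[
    [[0,0,0,0,0,-0.2,-1],[0,0,0,0,0,-0.2,-1],[0,0,0,0,0,-0.2,-1],[0,0,0,0,0,-0.1,-1],[0,0,0,0,0,0,-1]],
  ],
)

```text
time: 15.03
tool_pos: [0.4787, 0.0408, 0.1611]
tcp_rot: [-0.135, 3.139, -0.0]
wrist_force: [-0.2, 0.2, -1.9]
width: 0.198
grip_force: 68.7
```

```bash
python3 - <<'E'
from h import *
f=[]
for i in range(3):
    s=read_state(); f.append(s['wrist_force'][2]); im,d=viewer.read_camera('side')
print(s['tool_pos'],s['tcp_rot'],f); cv2.imwrite('pics/s3.png',im)
E
```

```text
[0.47867759 0.04089488 0.16107601] [-1.34444363e-01  3.13870670e+00 -1.14721802e-04] [np.float64(-1.8895777177901234), np.float64(-1.9289927593831795), np.float64(-0.2573713962703339)]
```

View pics/s3.png

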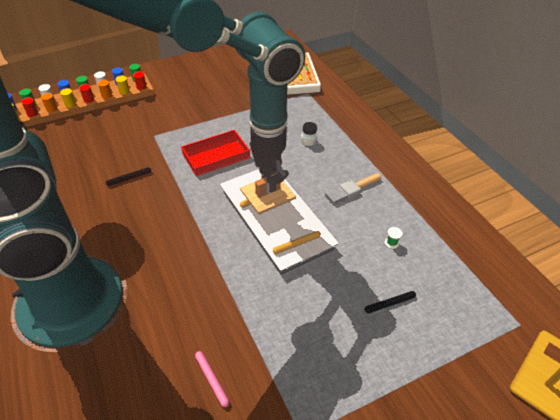

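The straight stem now lies at (297,242). The block hovers over the +y stem at (268,190). Descending.

Call:
jog_arm(
  increments=[
    [[0,0,0.1,0,0,0,-1],[0,0,0.25,0,0,0,-1],[0,0,0.25,0,0,0,-1],[0,0,0.08,0,0,0,-1],[0,0,0.02,0,0,0,-1]],
  ],
)

```text
time: 15.6
tool_pos: [0.4775, 0.0414, 0.1386]
tcp_rot: [0.136, -3.136, -0.0]
wrist_force: [0.2, -0.5, -1.8]
width: 0.198
grip_force: 68.7
```

Call:
jog_arm(
  increments=[
    [[0,0,0.01,0,0,0,-1],[0,0,0,0,0,0,-1],[0,0,0,0,0,0,-1],[0,0,0,0,0,0,-1],[0,0,0,0,0,0,-1]],
  ],
)

```text
time: 16.02
tool_pos: [0.4788, 0.0415, 0.1401]
tcp_rot: [-0.136, 3.138, -0.0]
wrist_force: [0.5, -0.9, -1.6]
width: 0.198
grip_force: 68.7
```

Call:
jog_arm(
  increments=[
    [[0,0,0.02,0,0,0,-1],[0,0,0.02,0,0,0,-1],[0,0,0.02,0,0,0,-1],[0,0,0,0,0,0,-1],[0,0,0,0,0,0,-1]],
  ],
)

```text
time: 16.43
tool_pos: [0.4786, 0.0414, 0.138]
tcp_rot: [-0.136, 3.139, -0.0]
wrist_force: [-0.3, 0.6, -1.5]
width: 0.198
grip_force: 68.7
```

Call:
jog_arm(
  increments=[
    [[0,0,0.01,0,0,0,-1],[0,0,0,0,0,0,-1],[0,0,0,0,0,0,-1],[0,0,0,0,0,0,-1],[0,0,0,0,0,0,-1]],
  ],
)

```text
time: 16.85
tool_pos: [0.4787, 0.0414, 0.1378]
tcp_rot: [-0.136, 3.138, -0.0]
wrist_force: [-0.1, -0.1, 0.7]
width: 0.2
grip_force: 69.0
```

Call:
jog_arm(
  increments=[
    [[0,0,0.01,0,0,0,-1],[0,0,0,0,0,0,-1],[0,0,0,0,0,0,-1],[0,0,0,0,0,0,-1],[0,0,0,0,0,0,-1]],
  ],
)

```text
time: 17.27
tool_pos: [0.4787, 0.0414, 0.1375]
tcp_rot: [-0.136, 3.138, 0.0]
wrist_force: [-0.7, -0.3, 1.5]
width: 0.202
grip_force: 69.2
```

```bash
python3 -c "
from workcell import *
for i in range(3):
    s=read_state(); print(s['tool_pos'],s['wrist_force'],s['torque']); viewer.read_camera('side')"
```

```text
[0.47866984 0.04142822 0.1374944 ] [-0.6835909  -0.34462901  1.50117665] [0.05644314 0.12007921 0.05022764]
[0.47866865 0.041444   0.13749392] [-0.3107975  -0.4059964   1.89832074] [0.07667722 0.15026727 0.06256725]
[0.47862245 0.04144549 0.13744741] [0.55872682 0.74184624 2.38965841] [ 0.0260238   0.16394081 -0.00364867]
```

Contact is about 3.4 N. Rolling +y in small steps.

Call:
jog_arm(
  increments=[
    [[0,0.03,0,0,0,0,-1],[0,0.03,0,0,0,0,-1],[0,0.03,0,0,0,0,-1],[0,0.03,0,0,0,0,-1],[0,0.04,0,0,0,0,-1]],
  ],
)

```text
time: 17.83
tool_pos: [0.4783, 0.0462, 0.1376]
tcp_rot: [-0.136, 3.138, -0.0]
wrist_force: [-1.0, -2.0, 4.6]
width: 0.197
grip_force: 69.5
```

It rides up, so this is the bent one. I'll give way along the expected profile, with force feedback.

Call:
jog_arm(
  increments=[
    [[0,0.033,-0.006,0,0,0,-1],[0,0.033,-0.006,0,0,0,-1],[0,0.033,-0.006,0,0,0,-1],[0,0.033,-0.007,0,0,0,-1],[0,0.033,-0.008,0,0,0,-1]],
  ],
)

```text
time: 18.25
tool_pos: [0.4779, 0.0513, 0.1385]
tcp_rot: [-0.136, 3.138, 0.0]
wrist_force: [-0.4, -0.3, 4.2]
width: 0.2
grip_force: 69.5
```

Call:
jog_arm(
  increments=[
    [[0,0.033,-0.008,0,0,0,-1],[0,0.033,-0.007,0,0,0,-1],[0,0.033,-0.007,0,0,0,-1],[0,0.033,-0.007,0,0,0,-1],[0,0.033,-0.007,0,0,0,-1]],
  ],
)

```text
time: 18.67
tool_pos: [0.4774, 0.0562, 0.1394]
tcp_rot: [-0.136, 3.138, 0.0]
wrist_force: [-0.7, -0.9, 2.3]
width: 0.202
grip_force: 69.4
```

Call:
jog_arm(
  increments=[
    [[0,0.033,-0.006,0,0,0,-1],[0,0.033,-0.006,0,0,0,-1],[0,0.033,-0.005,0,0,0,-1],[0,0.033,-0.005,0,0,0,-1],[0,0.033,-0.004,0,0,0,-1]],
  ],
)

```text
time: 19.08
tool_pos: [0.4769, 0.0611, 0.1402]
tcp_rot: [-0.136, 3.139, 0.0]
wrist_force: [0.0, -0.8, 1.7]
width: 0.2
grip_force: 69.2
```

Call:
jog_arm(
  increments=[
    [[0,0.033,-0.002,0,0,0,-1],[0,0.033,-0.002,0,0,0,-1],[0,0.033,-0.002,0,0,0,-1],[0,0.033,0,0,0,0,-1],[0,0.033,0,0,0,0,-1]],
  ],
)

```text
time: 19.5
tool_pos: [0.4765, 0.0661, 0.1404]
tcp_rot: [0.136, -3.139, -0.0]
wrist_force: [0.1, -0.1, 1.0]
width: 0.203
grip_force: 69.2
```

Call:
jog_arm(
  increments=[
    [[0,0.033,0.003,0,0,0,-1],[0,0.033,0.003,0,0,0,-1],[0,0.033,0.003,0,0,0,-1],[0,0.033,0.004,0,0,0,-1],[0,0.033,0.006,0,0,0,-1]],
  ],
)

```text
time: 19.92
tool_pos: [0.4761, 0.071, 0.14]
tcp_rot: [-0.136, 3.139, 0.0]
wrist_force: [0.1, -0.3, 3.9]
width: 0.2
grip_force: 69.5
```

Call:
jog_arm(
  increments=[
    [[0,0.033,0.004,0,0,0,-1],[0,0.033,0.005,0,0,0,-1],[0,0.033,0.005,0,0,0,-1],[0,0.033,0.006,0,0,0,-1],[0,0.033,0.006,0,0,0,-1]],
  ],
)

```text
time: 20.33
tool_pos: [0.4757, 0.076, 0.1393]
tcp_rot: [-0.136, 3.138, 0.0]
wrist_force: [-0.7, -0.1, 6.2]
width: 0.204
grip_force: 69.8
```

Call:
jog_arm(
  increments=[
    [[0,0.033,0.003,0,0,0,-1],[0,0.033,0.005,0,0,0,-1],[0,0.033,0.006,0,0,0,-1],[0,0.033,0.006,0,0,0,-1],[0,0.033,0.006,0,0,0,-1]],
  ],
)

```text
time: 20.75
tool_pos: [0.4753, 0.081, 0.1387]
tcp_rot: [-0.136, 3.138, 0.0]
wrist_force: [-0.3, 0.6, 5.5]
width: 0.199
grip_force: 69.9
```

Call:
jog_arm(
  increments=[
    [[0,0.033,0.004,0,0,0,-1],[0,0.033,0.005,0,0,0,-1],[0,0.033,0.005,0,0,0,-1],[0,0.033,0.005,0,0,0,-1],[0,0.033,0.004,0,0,0,-1]],
  ],
)

```text
time: 21.17
tool_pos: [0.4749, 0.086, 0.138]
tcp_rot: [-0.136, 3.138, 0.001]
wrist_force: [-1.0, 0.3, 6.1]
width: 0.198
grip_force: 69.9
```

Call:
jog_arm(
  increments=[
    [[0,0.033,0.001,0,0,0,-1],[0,0.033,0.001,0,0,0,-1],[0,0.033,0.001,0,0,0,-1],[0,0.033,0.001,0,0,0,-1],[0,0.033,0,0,0,0,-1]],
  ],
)

```text
time: 21.58
tool_pos: [0.4745, 0.0909, 0.1377]
tcp_rot: [-0.136, 3.138, 0.001]
wrist_force: [-0.8, 1.4, 5.2]
width: 0.202
grip_force: 69.6
```

Call:
jog_arm(
  increments=[
    [[0,0.033,-0.001,0,0,0,-1],[0,0.033,-0.002,0,0,0,-1],[0,0.033,-0.003,0,0,0,-1],[0,0.033,-0.004,0,0,0,-1],[0,0.033,-0.005,0,0,0,-1]],
  ],
)

```text
time: 22.0
tool_pos: [0.4739, 0.0956, 0.1377]
tcp_rot: [-0.136, 3.138, -0.0]
wrist_force: [0.9, 0.2, 0.7]
width: 0.201
grip_force: 69.1
```

Call:
jog_arm(
  increments=[
    [[0,0.033,-0.002,0,0,0,-1],[0,0.033,-0.003,0,0,0,-1],[0,0.033,-0.004,0,0,0,-1],[0,0.033,-0.005,0,0,0,-1],[0,0.033,-0.006,0,0,0,-1]],
  ],
)

```text
time: 22.42
tool_pos: [0.4729, 0.1003, 0.1381]
tcp_rot: [0.136, -3.137, 0.001]
wrist_force: [-0.7, -0.5, 0.4]
width: 0.196
grip_force: 69.0
```

Call:
jog_arm(
  increments=[
    [[0,0.033,-0.002,0,0,0,-1],[0,0.033,-0.003,0,0,0,-1],[0,0.033,-0.004,0,0,0,-1],[0,0.033,-0.005,0,0,0,-1],[0,0.033,-0.006,0,0,0,-1]],
  ],
)

```text
time: 22.83
tool_pos: [0.4726, 0.1054, 0.1389]
tcp_rot: [0.136, -3.138, 0.0]
wrist_force: [-1.5, 0.4, -0.1]
width: 0.195
grip_force: 69.0
```

Call:
jog_arm(
  increments=[
    [[0,0.02,0.003,0,0,0,-1],[0,0.02,0.003,0,0,0,-1],[0,0.02,0,0,0,0,-1],[0,0.02,0,0,0,0,-1],[0,0.02,0,0,0,0,-1]],
  ],
)

```text
time: 23.25
tool_pos: [0.4727, 0.1084, 0.139]
tcp_rot: [0.136, -3.138, 0.0]
wrist_force: [-2.4, -1.3, 1.8]
width: 0.201
grip_force: 69.3
```

Call:
jog_arm(
  increments=[
    [[0,0.033,-0.004,0,0,0,-1],[0,0.033,-0.005,0,0,0,-1],[0,0.033,-0.005,0,0,0,-1],[0,0.033,-0.005,0,0,0,-1],[0,0.033,-0.005,0,0,0,-1]],
  ],
)

```text
time: 23.67
tool_pos: [0.4724, 0.1135, 0.1397]
tcp_rot: [-0.136, 3.139, 0.0]
wrist_force: [-1.7, -0.3, 2.3]
width: 0.197
grip_force: 69.2
```

Call:
jog_arm(
  increments=[
    [[0,0.033,-0.005,0,0,0,-1],[0,0.033,-0.004,0,0,0,-1],[0,0.033,-0.003,0,0,0,-1],[0,0.033,-0.003,0,0,0,-1],[0,0.033,-0.002,0,0,0,-1]],
  ],
)

```text
time: 24.08
tool_pos: [0.472, 0.1184, 0.1402]
tcp_rot: [-0.136, 3.139, 0.0]
wrist_force: [-1.9, -0.7, 2.8]
width: 0.201
grip_force: 69.3
```

Call:
jog_arm(
  increments=[
    [[0,0.033,-0.002,0,0,0,-1],[0,0.033,-0.002,0,0,0,-1],[0,0.033,0,0,0,0,-1],[0,0.033,0,0,0,0,-1],[0,0.033,0.001,0,0,0,-1]],
  ],
)

```text
time: 24.5
tool_pos: [0.4715, 0.1233, 0.1403]
tcp_rot: [-0.136, 3.139, 0.0]
wrist_force: [-3.2, -0.1, 2.9]
width: 0.2
grip_force: 69.3
```

Call:
jog_arm(
  increments=[
    [[0,0.033,0.001,0,0,0,-1],[0,0.033,0.002,0,0,0,-1],[0,0.033,0.003,0,0,0,-1],[0,0.033,0.004,0,0,0,-1],[0,0.033,0.005,0,0,0,-1]],
  ],
)

```text
time: 24.92
tool_pos: [0.4712, 0.1282, 0.14]
tcp_rot: [-0.136, 3.138, 0.0]
wrist_force: [-2.5, -0.3, 5.7]
width: 0.196
grip_force: 69.6
```

Call:
jog_arm(
  increments=[
    [[0,0.033,0.002,0,0,0,-1],[0,0.033,0.003,0,0,0,-1],[0,0.033,0.004,0,0,0,-1],[0,0.033,0.004,0,0,0,-1],[0,0.033,0.005,0,0,0,-1]],
  ],
)

```text
time: 25.33
tool_pos: [0.4708, 0.1332, 0.1395]
tcp_rot: [-0.136, 3.138, 0.0]
wrist_force: [-3.3, -0.2, 5.4]
width: 0.2
grip_force: 69.8
```

Call:
jog_arm(
  increments=[
    [[0,0.033,0.004,0,0,0,-1],[0,0.033,0.004,0,0,0,-1],[0,0.033,0.004,0,0,0,-1],[0,0.033,0.005,0,0,0,-1],[0,0.033,0.005,0,0,0,-1]],
  ],
)

```text
time: 25.75
tool_pos: [0.4704, 0.1383, 0.139]
tcp_rot: [-0.136, 3.138, 0.001]
wrist_force: [-3.1, 1.1, 6.4]
width: 0.197
grip_force: 69.9
```

Call:
jog_arm(
  increments=[
    [[0,0.033,0.003,0,0,0,-1],[0,0.033,0.003,0,0,0,-1],[0,0.033,0.003,0,0,0,-1],[0,0.033,0.003,0,0,0,-1],[0,0.033,0.003,0,0,0,-1]],
  ],
)

```text
time: 26.17
tool_pos: [0.4699, 0.1433, 0.1385]
tcp_rot: [-0.136, 3.138, 0.001]
wrist_force: [-2.2, 0.4, 6.7]
width: 0.2
grip_force: 69.8
```

Call:
jog_arm(
  increments=[
    [[0,0.033,0.002,0,0,0,-1],[0,0.033,0.002,0,0,0,-1],[0,0.033,0.002,0,0,0,-1],[0,0.033,0.002,0,0,0,-1],[0,0.033,0.002,0,0,0,-1]],
  ],
)

```text
time: 26.58
tool_pos: [0.4695, 0.1482, 0.138]
tcp_rot: [-0.136, 3.138, 0.001]
wrist_force: [-2.6, 0.4, 4.0]
width: 0.195
grip_force: 69.6
```

Call:
jog_arm(
  increments=[
    [[0,0.033,0.002,0,0,0,-1],[0,0.033,0.002,0,0,0,-1],[0,0.033,0.001,0,0,0,-1],[0,0.033,0,0,0,0,-1],[0,0.033,0,0,0,0,-1]],
  ],
)

```text
time: 27.0
tool_pos: [0.469, 0.1528, 0.1376]
tcp_rot: [-0.136, 3.138, -0.0]
wrist_force: [-0.9, 0.0, 3.2]
width: 0.2
grip_force: 69.3
```

Call:
jog_arm(
  increments=[
    [[0,0.04,0,0,0,0,-1],[0,0.04,0,0,0,0,-1],[0,0.04,0,0,0,0,-1],[0,0.04,0,0,0,0,-1],[0,0.04,-0.002,0,0,0,-1]],
  ],
)

```text
time: 27.42
tool_pos: [0.4686, 0.1587, 0.1378]
tcp_rot: [-0.136, 3.138, -0.001]
wrist_force: [0.0, -0.5, 2.9]
width: 0.204
grip_force: 69.3
```

The bent stem rose and fell twice over a full turn. Now I'll lift the block and take it back to its place on the bench.

Call:
jog_arm(
  increments=[
    [[0,0,-0.1,0,0,0,-1],[0,0,-0.2,0,0,0,-1],[0,0,-0.3,0,0,0,-1],[0,0,-0.3,0,0,0,-1],[0,0,0,0,0,0,-1]],
  ],
)

```text
time: 27.83
tool_pos: [0.4699, 0.1592, 0.1673]
tcp_rot: [-0.136, 3.135, 0.002]
wrist_force: [1.0, 0.6, -1.1]
width: 0.203
grip_force: 68.7
```

Call:
jog_arm(
  increments=[
    [[0.1,-0.5,0,0,0,0,-1],[0.1,-0.7,0,0,0,0,-1],[0.1,-0.85,0,0,0,0,-1],[0.1,-0.85,0,0,0,0,-1],[0.1,-0.85,0,0,0,0,-1]],
  ],
)

```text
time: 28.25
tool_pos: [0.4632, 0.0445, 0.1652]
tcp_rot: [-0.137, 3.138, 0.0]
wrist_force: [-0.7, -0.3, -1.5]
width: 0.2
grip_force: 68.7
```

Call:
jog_arm(
  increments=[
    [[0.1,-0.85,0,0,0,0,-1],[0.1,-0.85,0,0,0,0,-1],[0.1,-0.85,0,0,0,0,-1],[0.1,-0.85,0,0,0,0,-1],[0.1,-0.85,0,0,0,0,-1]],
  ],
)

```text
time: 28.67
tool_pos: [0.4592, -0.0842, 0.1652]
tcp_rot: [-0.136, 3.138, -0.0]
wrist_force: [0.0, 0.5, -1.8]
width: 0.197
grip_force: 68.7
```

Call:
jog_arm(
  increments=[
    [[0.1,-0.85,0,0,0,0,-1],[0.1,-0.85,0,0,0,0,-1],[0.1,-0.85,0,0,0,0,-1],[0.1,-0.85,0,0,0,0,-1],[0.1,-0.85,0,0,0,0,-1]],
  ],
)

```text
time: 29.08
tool_pos: [0.4553, -0.2127, 0.1652]
tcp_rot: [-0.136, 3.138, -0.0]
wrist_force: [0.0, -0.6, -1.0]
width: 0.199
grip_force: 68.7
```

Call:
jog_arm(
  increments=[
    [[0.1,-0.85,0,0,0,0,-1],[0.1,-0.85,0,0,0,0,-1],[0.1,-0.7,0,0,0,0,-1],[0.1,-0.5,0,0,0,0,-1],[0.05,-0.3,0,0,0,0,-1]],
  ],
)

```text
time: 29.5
tool_pos: [0.4501, -0.3099, 0.1651]
tcp_rot: [-0.134, 3.138, -0.001]
wrist_force: [0.0, -0.3, -1.3]
width: 0.197
grip_force: 68.7
```

Call:
jog_arm(
  increments=[
    [[0,0,0.2,0,0,0,-1],[0,0,0.5,0,0,0,-1],[0,0,0.6,0,0,0,-1],[0,0,0.5,0,0,0,-1],[0,0,0.2,0,0,0,-1]],
  ],
)

```text
time: 29.92
tool_pos: [0.4487, -0.3057, 0.102]
tcp_rot: [0.137, -3.135, -0.006]
wrist_force: [-1.1, -0.1, -1.0]
width: 0.202
grip_force: 68.8
```

Call:
jog_arm(
  increments=[
    [[0,0,0,0,0,0,-1],[0,0,0,0,0,0,-1],[0,0,0,0,0,0,-1],[0,0,0,0,0,0,-1],[0,0,0,0,0,0,-1]],
  ],
)

```text
time: 30.33
tool_pos: [0.4509, -0.3085, 0.1059]
tcp_rot: [-0.136, 3.137, -0.002]
wrist_force: [-0.1, -0.0, -1.1]
width: 0.2
grip_force: 68.8
```

Call:
jog_arm(
  increments=[
    [[0,0,0.1,0,0,0,-1],[0,0,0.15,0,0,0,-1],[0,0,0.1,0,0,0,-1],[0,0,0.05,0,0,0,-1],[0,0,0.01,0,0,0,-1]],
  ],
)

```text
time: 30.75
tool_pos: [0.4499, -0.3079, 0.0921]
tcp_rot: [0.136, -3.138, -0.001]
wrist_force: [0.8, 0.2, -0.8]
width: 0.199
grip_force: 68.9
```

Call:
jog_arm(
  increments=[
    [[0,0,0.01,0,0,0,-1],[0,0,0,0,0,0,-1],[0,0,0,0,0,0,-1],[0,0,0,0,0,0,-1],[0,0,0,0,0,0,-1]],
  ],
)

```text
time: 31.17
tool_pos: [0.4502, -0.3081, 0.0921]
tcp_rot: [-0.136, 3.139, -0.0]
wrist_force: [-0.4, 0.3, -1.6]
width: 0.205
grip_force: 68.8
```

Call:
jog_arm(
  increments=[
    [[0,0,0.01,0,0,0,-1],[0,0,0.01,0,0,0,-1],[0,0,0,0,0,0,-1],[0,0,0,0,0,0,-1],[0,0,0,0,0,0,-1]],
  ],
)

```text
time: 31.58
tool_pos: [0.4502, -0.3081, 0.092]
tcp_rot: [-0.136, 3.139, -0.0]
wrist_force: [-2.2, 1.7, 5.9]
width: 0.202
grip_force: 69.7
```

Call:
jog_arm(
  increments=[
    [[0,0,0,0,0,0,1],[0,0,0,0,0,0,1],[0,0,0,0,0,0,1],[0,0,0,0,0,0,1],[0,0,0,0,0,0,1]],
  ],
)

```text
time: 32.0
tool_pos: [0.4502, -0.3081, 0.0914]
tcp_rot: [0.136, -3.139, -0.0]
wrist_force: [0.9, 0.2, 0.1]
width: 0.896
grip_force: 0.0
```

Call:
jog_arm(
  increments=[
    [[0,0,-0.2,0,0,0,1],[0,0,-0.5,0,0,0,1],[0,0,-0.7,0,0,0,1],[0,0,-0.8,0,0,0,1],[0,0,-0.8,0,0,0,1]],
  ],
)

```text
time: 32.42
tool_pos: [0.4499, -0.3079, 0.1825]
tcp_rot: [0.136, -3.138, -0.001]
wrist_force: [0.8, -0.0, -0.3]
width: 1.0
grip_force: 0.0
```

Call:
jog_arm(
  increments=[
    [[-0.09,0.6,-0.4,0,0,0,1],[-0.1,0.85,-0.3,0,0,0,1],[-0.1,0.85,-0.2,0,0,0,1],[-0.1,0.85,0,0,0,0,1],[-0.1,0.85,0,0,0,0,1]],
  ],
)

```text
time: 32.83
tool_pos: [0.4548, -0.1865, 0.2099]
tcp_rot: [-0.135, 3.137, -0.002]
wrist_force: [0.3, 0.1, -0.4]
width: 0.999
grip_force: 0.0
```

Call:
jog_arm(
  increments=[
    [[-0.1,0.85,0,0,0,0,1],[-0.1,0.85,0,0,0,0,1],[-0.1,0.85,0,0,0,0,1],[-0.1,0.85,0,0,0,0,1],[-0.1,0.85,0,0,0,0,1]],
  ],
)

```text
time: 33.25
tool_pos: [0.4583, -0.0577, 0.2091]
tcp_rot: [-0.136, 3.138, -0.0]
wrist_force: [0.2, -0.2, -0.6]
width: 1.0
grip_force: 0.0
```

Call:
jog_arm(
  increments=[
    [[-0.1,0.85,0,0,0,0,1],[-0.1,0.85,0,0,0,0,1],[-0.1,0.85,0,0,0,0,1],[-0.1,0.85,0,0,0,0,1],[-0.1,0.85,0,0,0,0,1]],
  ],
)

```text
time: 33.67
tool_pos: [0.4622, 0.0707, 0.2091]
tcp_rot: [-0.136, 3.138, 0.0]
wrist_force: [-0.1, -1.2, 0.2]
width: 0.995
grip_force: 0.0
```

Call:
jog_arm(
  increments=[
    [[-0.1,0.8,0,0,0,0,1],[-0.1,0.6,0,0,0,0,1],[-0.1,0.4,0,0,0,0,1],[0,0,0,0,0,0,1],[0,0,0,0,0,0,1]],
  ],
)

```text
time: 34.08
tool_pos: [0.4667, 0.1241, 0.2088]
tcp_rot: [-0.138, 3.138, -0.001]
wrist_force: [-1.4, -0.5, 0.2]
width: 1.002
grip_force: 0.0
```

```bash
cat > stem.py <<'E'
from h import *
s=read_state(); im,d=viewer.read_camera('wrist'); print(s['tool_pos'],s['tcp_rot'])
im2,d2=viewer.read_camera('side')
cv2.imwrite('pics/w4.png',np.hstack([cv2.resize(im,(400,300)),cv2.resize(im2,(400,300))]))
for n,I,D in [('wrist',im,d),('side',im2,d2)]:
    W=world(n,D,s); h=cv2.cvtColor(I,cv2.COLOR_BGR2HSV)
    M=((D>0)&(h[...,1]>100)&(W[...,2]>.033)&(W[...,2]<.055)&(W[...,0]>.38)&(W[...,0]<.58)&(W[...,1]>-.15)&(W[...,1]<.19)).astype(np.uint8)
    k,L,st,_=cv2.connectedComponentsWithStats(M)
    for i in range(1,k):
        if st[i,4]>100:
            P=W[L==i]*1000; a=np.polyfit(P[:,0],P[:,1],1); q=np.polyfit(P[:,0],P[:,1],2)
            r=cv2.minAreaRect(P[:,:2].astype(np.float32))
            print(n,st[i,4],'mid',np.round(r[0],1),np.round(r[1],1),'ang',np.degrees(np.arctan(a[0])),'sag',-q[0]*55**2,'zmax',np.percentile(P[:,2],95),'ymean at center',np.mean(P[abs(P[:,0]-r[0][0])<10,1]))
E
python3 stem.py
```

```text
[0.46669681 0.1241239  0.20876225] [-1.38384770e-01  3.13839115e+00 -7.45288379e-04]
wrist 3232 mid [468.2 126.3] [115.6  17.2] ang 4.949461838513792 sag 3.28672255728193 zmax 46.11075187529282 ymean at center 127.64675109060053
side 249 mid [467.1 123.6] [114.9  16.3] ang 5.215224649678 sag 1.9060889960488492 zmax 46.783965193131415 ymean at center 124.7352918569827
side 324 mid [483.5 -92.4] [115.9  17.1] ang 0.73651670357936 sag -0.42648641841232626 zmax 46.748863397453576 ymean at center -95.3689102166561
```

View pics/w4.png

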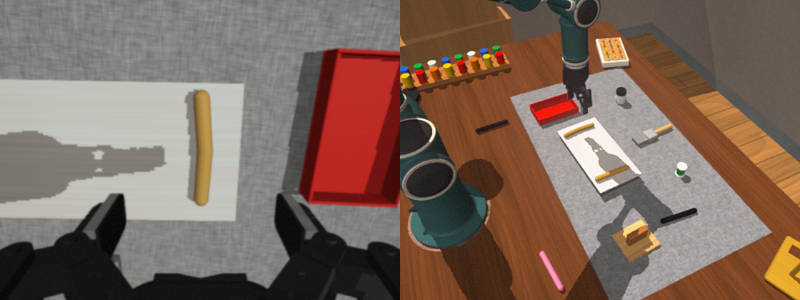

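The wrist view shows the stem at (202,148) with a clear bend to the +y side, as it started, so it made a full turn. It's at (468,127). Going down to grip it.

Call:
jog_arm(
  increments=[
    [[-0.03,0.05,0.4,0,0,0,1],[-0.03,0.06,0.8,0,0,0,1],[0,0,0.9,0,0,0,1],[0,0,0.7,0,0,0,1],[0,0,0.3,0,0,0,1]],
  ],
)

```text
time: 34.6
tool_pos: [0.4656, 0.126, 0.1117]
tcp_rot: [0.134, -3.133, 0.002]
wrist_force: [-0.5, 0.9, -0.8]
width: 1.003
grip_force: 0.0
```

Call:
jog_arm(
  increments=[
    [[0,0,0.1,0,0,0,1],[0,0,0.05,0,0,0,1],[0,0,0,0,0,0,1],[0,0,0,0,0,0,1],[0,0,0,0,0,0,1]],
  ],
)

```text
time: 35.02
tool_pos: [0.4692, 0.1276, 0.1124]
tcp_rot: [-0.136, 3.136, 0.001]
wrist_force: [0.4, -0.2, -0.5]
width: 0.998
grip_force: 0.0
```

Call:
jog_arm(
  increments=[
    [[0,0,0.1,0,0,0,1],[0,0,0.1,0,0,0,1],[0,0,0,0,0,0,1],[0,0,0,0,0,0,1],[0,0,0,0,0,0,1]],
  ],
)

```text
time: 35.43
tool_pos: [0.468, 0.1274, 0.105]
tcp_rot: [0.136, -3.138, 0.0]
wrist_force: [0.1, 0.6, -0.2]
width: 0.993
grip_force: 0.0
```

Call:
jog_arm(
  increments=[
    [[0,0,0,0,0,0,-1],[0,0,0,0,0,0,-1],[0,0,0,0,0,0,-1],[0,0,0,0,0,0,-1],[0,0,0,0,0,0,-1]],
  ],
  force=40,
)

```text
time: 35.85
tool_pos: [0.4682, 0.1274, 0.1051]
tcp_rot: [-0.136, 3.139, 0.0]
wrist_force: [-0.2, -0.2, -0.4]
width: 0.299
grip_force: 0.0
```

Call:
jog_arm(
  increments=[
    [[0,0,0,0,0,0,-1],[0,0,0,0,0,0,-1],[0,0,0,0,0,0,-1],[0,0,0,0,0,0,-1],[0,0,0,0,0,0,-1]],
  ],
)

```text
time: 36.27
tool_pos: [0.4682, 0.1274, 0.1052]
tcp_rot: [-0.136, 3.139, 0.0]
wrist_force: [-0.6, -0.0, 1.4]
width: 0.167
grip_force: 39.5
```

Call:
jog_arm(
  increments=[
    [[0,0,-0.2,0,0,0,-1],[0,0,-0.4,0,0,0,-1],[0,0,-0.5,0,0,0,-1],[0,0,-0.5,0,0,0,-1],[0,0,-0.3,0,0,0,-1]],
  ],
)

```text
time: 36.68
tool_pos: [0.4687, 0.1275, 0.1637]
tcp_rot: [-0.136, 3.137, 0.0]
wrist_force: [0.1, 0.1, -0.7]
width: 0.167
grip_force: 39.4
```

Call:
jog_arm(
  increments=[
    [[0.05,0.4,0,0,0,0,-1],[0.05,0.6,0,0,0,0,-1],[0.05,0.6,0,0,0,0,-1],[0.05,0.6,0,0,0,0,-1],[0.05,0.6,0,0,0,0,-1]],
  ],
)

```text
time: 37.1
tool_pos: [0.4524, 0.2116, 0.1613]
tcp_rot: [0.135, -3.137, 0.0]
wrist_force: [0.4, 0.1, -1.0]
width: 0.169
grip_force: 39.4
```

Call:
jog_arm(
  increments=[
    [[0.05,0.6,0,0,0,0,-1],[0.05,0.6,0,0,0,0,-1],[0.05,0.6,0,0,0,0,-1],[0.05,0.6,0,0,0,0,-1],[0,0.38,0,0,0,0.2,-1]],
  ],
)

```text
time: 37.52
tool_pos: [0.4389, 0.2948, 0.1612]
tcp_rot: [0.104, -3.139, -0.0]
wrist_force: [0.4, 0.0, -1.6]
width: 0.168
grip_force: 39.4
```

Call:
jog_arm(
  increments=[
    [[0,0,0,0,0,0.1,-1],[0,0,0,0,0,0,-1],[0,0,0,0,0,0,-1],[0,0,0,0,0,0,-1],[0,0,0,0,0,0,-1]],
  ],
)

```text
time: 37.93
tool_pos: [0.4401, 0.2923, 0.1618]
tcp_rot: [0.086, -3.14, 0.001]
wrist_force: [-0.2, -0.1, -1.2]
width: 0.166
grip_force: 39.4
```

```bash
python3 - <<'E'
from h import *
s=read_state(); im,d=viewer.read_camera('side'); iw,_=viewer.read_camera('wrist'); print(s['tool_pos'],s['tcp_rot'],s['width'])
cv2.imwrite('pics/t5.png',np.hstack([cv2.resize(iw,(400,300)),cv2.resize(im[90:300,130:410],(400,300))]))
E
```

```text
[0.44012536 0.29229471 0.16184478] [ 8.56304907e-02 -3.14006057e+00  5.38801244e-04] 0.1664596145955648
```

View pics/t5.png

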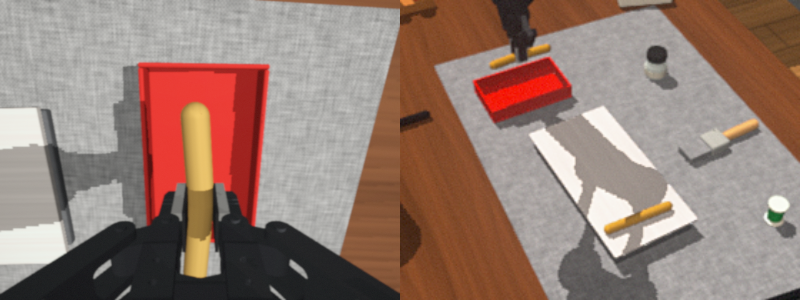

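The stem hangs centred over the tray, at (198,180) in the wrist half. Lowering it.

Call:
jog_arm(
  increments=[
    [[0,0,0.3,0,0,0,-1],[0,0,0.7,0,0,0,-1],[0,0,0.7,0,0,0,-1],[0,0,0.5,0,0,0,-1],[0,0,0.2,0,0,0,-1]],
  ],
)

```text
time: 38.45
tool_pos: [0.4385, 0.2917, 0.087]
tcp_rot: [0.086, -3.136, 0.004]
wrist_force: [-0.3, -0.5, -1.1]
width: 0.171
grip_force: 39.4
```

Call:
jog_arm(
  increments=[
    [[0,0,0.1,0,0,0,-1],[0,0,0.05,0,0,0,-1],[0,0,0,0,0,0,-1],[0,0,0,0,0,0,-1],[0,0,0,0,0,0,-1]],
  ],
)

```text
time: 38.87
tool_pos: [0.441, 0.2934, 0.0866]
tcp_rot: [-0.087, 3.139, 0.002]
wrist_force: [1.0, -0.0, -1.7]
width: 0.166
grip_force: 39.4
```

Call:
jog_arm(
  increments=[
    [[0,0,0.1,0,0,0,-1],[0,0,0.06,0,0,0,-1],[0,0,0.03,0,0,0,-1],[0,0,0,0,0,0,-1],[0,0,0,0,0,0,-1]],
  ],
)

```text
time: 39.28
tool_pos: [0.4401, 0.2929, 0.0797]
tcp_rot: [0.087, -3.14, 0.0]
wrist_force: [-0.4, 0.1, -0.3]
width: 0.172
grip_force: 39.4
```

Call:
jog_arm(
  increments=[
    [[0,0,0.02,0,0,0,-1],[0,0,0,0,0,0,-1],[0,0,0,0,0,0,-1],[0,0,0,0,0,0,-1],[0,0,0,0,0,0,-1]],
  ],
)

```text
time: 39.7
tool_pos: [0.4402, 0.293, 0.0793]
tcp_rot: [-0.087, 3.14, 0.0]
wrist_force: [-0.5, 0.2, -1.2]
width: 0.17
grip_force: 39.5
```

Call:
jog_arm(
  increments=[
    [[0,0,0,0,0,0,-0.5],[0,0,0,0,0,0,-0.4],[0,0,0,0,0,0,-0.3],[0,0,0,0,0,0,-0.3],[0,0,0,0,0,0,-0.3]],
  ],
)

```text
time: 40.12
tool_pos: [0.4402, 0.293, 0.0793]
tcp_rot: [-0.087, 3.14, 0.0]
wrist_force: [0.1, -0.1, -0.8]
width: 0.35
grip_force: 0.0
```

Call:
jog_arm(
  increments=[
    [[0,0,-0.2,0,0,0,-0.3],[0,0,-0.5,0,0,0,-0.3],[0,0,-0.8,0,0,0,-0.3],[0,0,-0.9,0,0,0,-0.3],[0,0,-0.9,0,0,0,-0.3]],
  ],
)

```text
time: 40.53
tool_pos: [0.4397, 0.2927, 0.1792]
tcp_rot: [0.087, -3.139, 0.001]
wrist_force: [0.6, -0.3, -0.4]
width: 0.351
grip_force: 0.0
```

Call:
jog_arm(
  increments=[
    [[0,0,-0.7,0,0,0,-0.3],[0,0,-0.4,0,0,0,-0.3],[0,0,0,0,0,0,-0.3],[0,0,0,0,0,0,-0.3],[0,0,0,0,0,0,-0.3]],
  ],
)

```text
time: 40.95
tool_pos: [0.4393, 0.2925, 0.2098]
tcp_rot: [0.087, -3.138, 0.002]
wrist_force: [-0.2, -0.3, -0.3]
width: 0.353
grip_force: 0.0
```

```bash
python3 - <<'E'
from h import *
s=read_state(); im,d=viewer.read_camera('side'); iw,_=viewer.read_camera('scene'); print(s['tool_pos'],s['wrist_force'])
cv2.imwrite('pics/f6.png',np.hstack([cv2.resize(iw,(400,300)),cv2.resize(im,(400,300))]))
E
```

```text
[0.43933804 0.29248785 0.20975725] [-0.23905373 -0.29145681 -0.31160857]
```

View pics/f6.png

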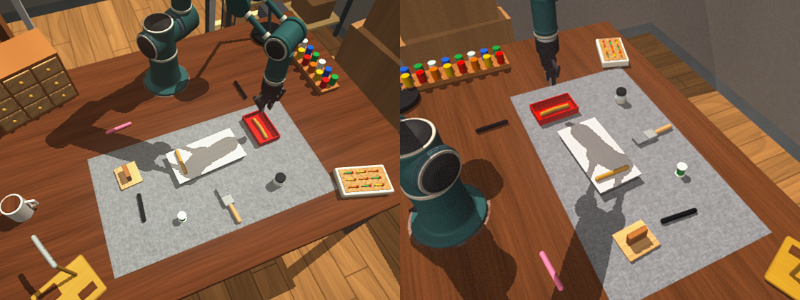

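The stem lies in the tray at (555,108) in the right half, and the straight one is on the plate at (611,172). The block stands on the bench at (636,240), and the bystanders haven't moved. Handing in.

```bash
python3 -c "
from workcell import bot; print(bot.finish_job())"
```

```text
the job is handed in; nothing more can be done
None
```

I rolled both stems a full turn, put the bent one (the +y stem, nearest the tray) in the red tray, left the straight one on the plate, and stood the block back on the bench clear of both; estimated load on the plate peaked at about 9 N from one noisy reading per step, and I handed the job in at about 41 s.

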